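# Hold the sprung bolt behind the bracket

## Task

The bolt through the green bracket has been swung round by its torsion spring. Reach down from above into the narrow gap behind the front plate, grip the hidden steel bolt head between the fingers and turn it back until the red pointer on the nut in front stands straight up at the white mark; finish while still gripping the head and holding it there so that it cannot turn back. Do not touch the brass nut or its pointer, and leave the tin, the tape roll and the heat sink where they are.

Things in the scene. Friction and masses are not known exactly. Their poses are not given: they have to be found in the camera images.
- bracket: Green bracket, fixed. Origin under its centre on the worktop; x along the bolt axis, away from the robot, y left, z up. Base 104x90x10 mm. Two upright plates 8 mm thick, 60 mm wide, round tops (radius 30 mm about the bolt axis): front at x -31 to -23, rear at x 23 to 31 mm. Bolt axis 80 mm above the worktop, at y 0. A white mark on the front plate, straight above the axis.
- gap_mouth (a point): Mouth of the gap between the plates, straight above the bolt head: midway between their top edges, 110 mm above the worktop, 30 mm above the bolt axis. The gap is 46 mm wide along the bracket's x, open above and at both sides; axes as the bracket's. Come to it clear of the tall tower at the right end of the worktop (x 0.43 to 0.83 m, y below -0.52 m).
- bolt_head: Steel hexagon bolt head in the middle of the gap, hidden from the front: 24 mm across flats, 22 mm long along the bolt axis. Origin at its centre, 80 mm above the worktop. x along the bolt axis; z the way the red pointer points; two of its six flats face its own +y and -y.
- bolt (a joint): Angle (rad) of the bolt; head, nut and pointer turn as one. 0 = pointer straight up, two flats of the head upright; positive = pointer leans to the bracket's right (-y), clockwise seen from the robot. Starts at 0.38 to 0.63. Torsion spring 0.15 N m/rad with rest at 0.5, friction 0.03 N m: about 0.1 N m turns it to 0; let go there, it swings back to about 0.3.
- nut: Brass hexagon nut, 24 mm across flats, 9 mm long, on the front of the front plate, with a red pointer reaching 24 mm from the bolt axis. Fixed to the bolt. Origin on the bolt axis, 36.5 mm in front of the centre of the head. Not to be touched.
- flux_tin: Round tin with yellow lid, 51 mm across, 20 mm high, loose bystander; origin at the centre of its underside.
- tape_black: Roll of black tape lying flat, 60 mm across, 18 mm high, loose bystander; origin at the centre of its underside.
- heat_sink: Finned aluminium heat sink, 60 x 64 x 30 mm, loose bystander; origin at the centre of its underside.

How it is judged:
By the outcome, as a careful person would: the job done as asked, in the order asked, and still so for the second after the job is handed in, while the arm keeps its last pose, push and grip.
It also fails if it takes over 32 s, if anything falls off the work surface, if the arm or the gripper's body presses on something with over 40 N, if the wrist force passes 120 N, or if a joint passes its speed limit or range.

## Robot

A 7-joint arm with a two-finger parallel gripper is mounted at the origin on a cart in front of the work surface, level with it; the furniture and walls round the work are solid. World frame = base frame: x ahead of the robot, y to its left, z up, the work surface at z = 0. Lengths are in mm, angles in rad, forces in N, time in s.
With the tool pointing down it reaches from about 400 to 875 mm from the base axis. Payload 4.4 kg.
Tool frame: the origin (TCP) lies at the very end of the fingers, on their centre line; the grasp point (between the pads) lies 19 mm behind it; z points along the fingers, y is the line along which they close (so a half turn about z gives the same grasp; the last joint's range is limited). The gripper opens to 85 mm and grips with 20 to 120 N. Pads are 22 mm wide; open, the fingers measure 114 mm over their backs; the gripper's body (76 mm by 85 mm) begins 54 mm behind the grasp point. The pads swing forward as they close: fully open they stand 13 mm farther back than shut.
Start: joints at [-1.384, 0.628, 0.038, 1.517, -0.027, 0.996, -0.02], TCP at [162.55, 629.361, 231.313] pointing down, gripper open.
Joint ranges: [-3.06, 3.06], [-0.37, 2.12], [-1.25, 1.32], [0.18, 2.47], [-1.1, 4.24], [0.23, 1.98], [-2.94, 2.94]. Speed limits (rad/s): [2.57, 2.57, 3.14, 3.14, 3.14, 3.14, 3.14].

## Interface

Orientations are given as [roll, pitch, yaw] about the fixed x, y, z axes, in that order (R = Rz(yaw) Ry(pitch) Rx(roll)).
In Python, from cell import ctrl gives the robot as it stands.
- The arm moves only by the tool jog_arm, never from a script. Its argument "plan" is a list of rows, each an object of numbers: "tx", "ty", "tz": the shift along the tool's x, y, z as a fraction of full scale; "wx", "wy", "wz": the turn, a rotation vector about the tool's x, y, z as a fraction of full scale; "claw": the closure, from 0 (fully open) to 1 (shut). In form: [{"tx": .., "ty": .., "tz": .., "wx": .., "wy": .., "wz": .., "claw": ..}, ...]. A call has 1 to 12 rows; each row is the pose to reach, as a shift and turn from the pose commanded when the call began, along the tool's axes at that moment; what a row does not reach only later rows make up. Full scale, the value 1, is 300 mm for a shift and 90 degrees for a turn. A row lasts 1/10 s, in which the tool goes at most 50 mm and 8.59 degrees, less where a joint would pass 70% of its speed; a pose out of reach is approached as far as the arm can. A call with a number of a shift or a turn outside -1 to 1 is refused whole. A call with a gripper value outside its range is refused whole. The fingers move at their own pace and stop on an object; the grip force is fixed at half the most. Time passes only in rows, so rows that repeat a pose let the fingers close. It gives the time, the measured TCP pose, the force, the opening and the grip force at its end, in the units of the state.
- ctrl.read_state(): the state, without advancing time (a new reading comes with each control period).
- ctrl.get_image(name): name is "side" or "top" or "wrist"; returns a dict with "img" (420x560x3 uint8, red, green, blue), "depth" (420x560 float32, mm along the optical axis (not along the pixel's ray), 0 where there is no reading), "fx", "fy", "cx", "cy" (pixels), "position" and "orientation" of the camera in the world; the wrist camera has in their place "hand_eye" (4x4, takes a point from camera to tool coordinates, whose origin is the TCP and whose axes are the flange's). Camera axes: x right, y down, z forward; pixel columns grow to the right and rows downward; lengths in mm; the calibration is good to about 2 mm. A picture is of the moment at which its call begins: read the wrist's pose just before it.
- ctrl.finish_job(): hands the job in; it is judged then, once.
Trained networks look in a picture, given as the dict that the camera call returned (one of the last four; its "shot" number tells which), for a name from the list of things; names that differ only in an ending like _2 or _b are one class to them, and where a whole thing is asked for, a point or a joint stands for the part that bears it (a point fixed in the world has none). Each returns a list of dicts, best first, with "score" (0 to 1); they miss things now and then, are a little off and sometimes report something else, mostly with a low value. They report only what shows in the picture. A call takes as long as a camera call.
- ctrl.trace(picture, thing): "pixels" (420x560 bool, what is visible of it) and "extent" ([centre column, centre row, width, height] in pixels, round what is visible of it).
The state is a dict: "clock": time; "qpos": joint angles; "qd": joint speeds; "tau": joint torques, N m; "eef_pos": TCP position; "tool_rot": TCP orientation; "force": force on the tool from outside, world axes, zero at the start; "torque": the same for the moment, N m; "width": finger opening in mm; "gripper_force": force on a finger pad.
Only numpy, scipy, OpenCV 4.12 (cv2) and the standard library are available. Lean on these libraries where they do the work, as an engineer would, in place of code of your own. Each camera call takes 0.05 s, during which the arm holds its last target. There are 200 camera calls.

## Working session

There is one attempt and no reset: what is moved stays moved. The work goes in short steps, Python scripts to look and compute and a tool call to move; the robot and the scene stay as the last step left them, time stands still between calls to the robot, and variables do not carry over. Pictures are saved under pics/ and viewed, at most 10 in all, crops included, and the job is handed in when it is done.

Besides the shell and the picture viewer there is one more tool, called by a JSON object that holds its "method" and its "body", one argument or row to a line. jog_arm: Moves the arm, as the interface text tells. Shift numbers are shares of 300 mm and turn numbers shares of 90 degrees, none past 1 either way. Its arguments: {"type":"object","properties":{"plan":{"type":"array"}},"required":["plan"]}

```bash
mkdir -p pics; cat > h.py <<'E'
import numpy as np, cv2
from scipy.spatial.transform import Rotation as R
from cell import ctrl
def pose(s): 
    T=np.eye(4); T[:3,:3]=R.from_euler('xyz',s['tool_rot']).as_matrix(); T[:3,3]=s['eef_pos']; return T
def cam(p,s=None):
    if 'hand_eye' in p: return pose(s)@np.array(p['hand_eye'])
    T=np.eye(4); o=np.array(p['orientation'],float)
    T[:3,:3]=o if o.shape==(3,3) else R.from_euler('xyz',o).as_matrix(); T[:3,3]=p['position']; return T
def pts(p,mask,T):
    v,u=np.nonzero(mask&(p['depth']>0)); d=p['depth'][v,u]
    c=np.c_[(u-p['cx'])/p['fx']*d,(v-p['cy'])/p['fy']*d,d]
    return c@T[:3,:3].T+T[:3,3], np.c_[u,v]
def save(p,n): cv2.imwrite('pics/'+n,p['img'][:,:,::-1])
E
python3 - <<'E'
from h import *
s=ctrl.read_state(); print(s)
ims=[]
for n in ['side','top']:
    p=ctrl.get_image(n); T=cam(p); print(n,p['position'],p['orientation'],p['fx'])
    save(p,n+'0.png')
    for t in ['bracket','nut','bolt_head','flux_tin','tape_black','heat_sink']:
        for r in ctrl.trace(p,t)[:1]:
            P,_=pts(p,r['pixels'],T)
            print(t,round(r['score'],2),np.round(r['extent']),np.round(np.median(P,0)),np.round(np.percentile(P,[2,98],axis=0)).tolist() if len(P) else None)
E
ls pics
```

```text
{'clock': 0.0, 'qpos': array([-1.38379873,  0.6293078 ,  0.038434  ,  1.51835872, -0.02704026,
        0.99628119, -0.02002854]), 'qd': array([-0.0003562 ,  0.0021975 , -0.00028198,  0.00088059, -0.00167204,
        0.00074766,  0.00112611]), 'tau': array([ 2.32822640e-05, -5.63385451e+01,  1.22540798e+00, -1.93444526e+01,
        1.07167845e-02,  1.06843770e-02, -1.22824750e-05]), 'eef_pos': array([162.37657961, 628.76112942, 230.4167258 ]), 'tool_rot': array([-3.13975469e+00, -1.64039628e-05,  2.88875123e+00]), 'force': array([-0.85379048, -0.33025682, -0.67408226]), 'torque': array([ 0.01007352, -0.00307736,  0.03152206]), 'gripper_force': 0.0, 'width': 85.06787213803449}
side [ 36.2872808  -78.69246643 750.85507678] [-2.48084602  0.01887176 -1.43800036] 408.1718006045726
bracket 0.81 [268. 254.  51.  63.] [454.  36.  47.] [[432.0, -0.0, 7.0], [523.0, 82.0, 109.0]]
nut 0.66 [266. 253.  22.  31.] [456.  40.  90.] [[437.0, 29.0, 61.0], [506.0, 54.0, 108.0]]
flux_tin 0.58 [325. 289.  28.  21.] [433. -83.  19.] [[412.0, -106.0, 3.0], [458.0, -60.0, 22.0]]
tape_black 0.73 [335. 254.  2
[... 179 characters left out ...]
944619e+02 -8.58916918e-01  9.28650966e+02] [-3.03887184  0.02922337 -1.54564071] 455.93391160417195
bracket 0.8 [271. 242.  43.  52.] [481.  37.   9.] [[433.0, -3.0, 5.0], [532.0, 83.0, 107.0]]
nut 0.39 [270. 261.  16.   7.] [446.  38.  89.] [[441.0, 26.0, 80.0], [451.0, 50.0, 104.0]]
bolt_head 0.54 [271. 242.  12.  12.] [481.  40.  88.] [[470.0, 27.0, 79.0], [490.0, 51.0, 92.0]]
flux_tin 0.67 [335. 266.  25.  24.] [437. -85.  17.] [[415.0, -107.0, 14.0], [457.0, -63.0, 20.0]]
tape_black 0.69 [341. 221.  29.  33.] [526. -96.  16.] [[499.0, -123.0, -3.0], [555.0, -69.0, 19.0]]
heat_sink 0.82 [199. 250.  38.  32.] [461. 184.  22.] [[431.0, 150.0, 5.0], [491.0, 218.0, 30.0]]
side0.png
top0.png
```

View pics/side0.png

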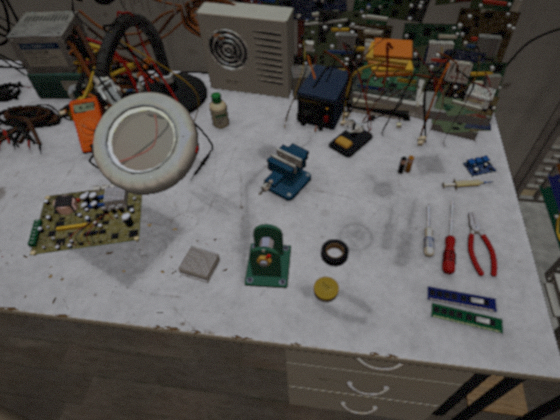

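View pics/top0.png

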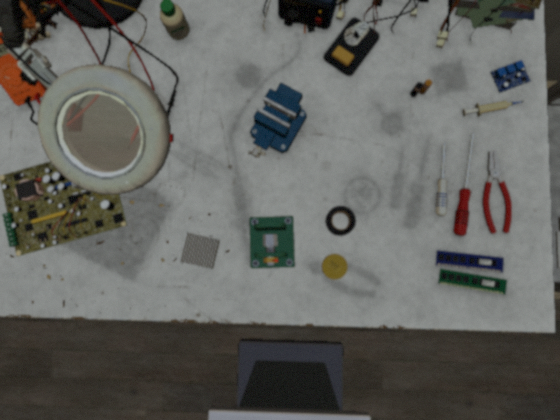

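```bash
python3 - <<'E'
from h import *
p=ctrl.get_image('top'); T=cam(p)
P,uv=pts(p,np.ones((420,560),bool),T)
m=((uv-[105,130])**2).sum(1)<75**2
m2=m&(P[:,2]>100)
print('lamp',np.percentile(P[m2],[1,10,50,90,99],axis=0).round().tolist())
tall=(P[:,2]>120)&(P[:,0]>150)&(P[:,0]<700)&~m
print('tall',tall.sum(),np.percentile(P[tall],[1,50,99],axis=0).round().tolist() if tall.sum() else 0)
r=ctrl.trace(p,'bracket')[0]
B,_=pts(p,r['pixels'],T); b=B[(B[:,2]>4)&(B[:,2]<16)]
rect=cv2.minAreaRect(b[:,:2].astype(np.float32)); print(rect)
for lo in (95,): print('tops',[(q.mean(0).round(1).tolist(),len(q)) for q in (B[(B[:,2]>lo)&(B[:,0]<470)],B[(B[:,2]>lo)&(B[:,0]>470)])])
s=ctrl.read_state(); w=ctrl.get_image('wrist'); print(np.array(w['hand_eye']).round(2).tolist(),w['fx'])
# jog numbers for TCP target, both yaws
T0=pose(s)
for yaw in (0,np.pi):
  for tz in (300,):
    Rt=R.from_euler('xyz',[np.pi,0,yaw]).as_matrix()
    print(yaw,(T0[:3,:3].T@(np.array([482,39,tz])-T0[:3,3])/300).round(3),(R.from_matrix(T0[:3,:3].T@Rt).as_rotvec(degrees=True)/90).round(3))
E
```

```text
lamp [[563.0, 220.0, 131.0], [589.0, 244.0, 144.0], [662.0, 325.0, 176.0], [726.0, 401.0, 216.0], [752.0, 429.0, 225.0]]
tall 0 0
((482.6117248535156, 40.79463577270508), (105.14295959472656, 87.29703521728516), 1.4849705696105957)
tops [([454.8, 38.4, 103.9], 127), ([509.1, 41.2, 103.8], 127)]
[[0.0, -0.96, -0.28, 71.9], [1.0, 0.0, 0.0, 0.38], [-0.0, -0.28, 0.96, -143.68], [0.0, 0.0, 0.0, 1.0]] 374.8013064045325
0 [-1.523 -1.639 -0.229] [-0.    -0.     1.839]
3.141592653589793 [-1.523 -1.639 -0.229] [ 0.    -0.    -0.161]
```

{"method": "jog_arm", "body": {
  "plan": [
    {"tx": -0.76,"ty": -0.82,"tz": -0.2,"wz": -0.16},
    {"tx": -0.76,"ty": -0.82,"tz": -0.2,"wz": -0.16},
    {"tx": -0.76,"ty": -0.82,"tz": -0.2,"wz": -0.16},
    {"tx": -0.76,"ty": -0.82,"tz": -0.2,"wz": -0.16},
    {"tx": -0.76,"ty": -0.82,"tz": -0.2,"wz": -0.16},
    {"tx": -0.76,"ty": -0.82,"tz": -0.2,"wz": -0.16},
    {"tx": -0.76,"ty": -0.82,"tz": -0.2,"wz": -0.16},
    {"tx": -0.76,"ty": -0.82,"tz": -0.2,"wz": -0.16},
    {"tx": -0.76,"ty": -0.82,"tz": -0.2,"wz": -0.16}
  ]
}}

```text
invalid input at $.plan[0]: expected keys tx, ty, tz, wx, wy, wz, claw
```

{"method": "jog_arm", "body": {
  "plan": [
    {"tx": -0.76,"ty": -0.82,"tz": -0.2,"wx": 0,"wy": 0,"wz": -0.16,"claw": 0},
    {"tx": -0.76,"ty": -0.82,"tz": -0.2,"wx": 0,"wy": 0,"wz": -0.16,"claw": 0},
    {"tx": -0.76,"ty": -0.82,"tz": -0.2,"wx": 0,"wy": 0,"wz": -0.16,"claw": 0},
    {"tx": -0.76,"ty": -0.82,"tz": -0.2,"wx": 0,"wy": 0,"wz": -0.16,"claw": 0},
    {"tx": -0.76,"ty": -0.82,"tz": -0.2,"wx": 0,"wy": 0,"wz": -0.16,"claw": 0},
    {"tx": -0.76,"ty": -0.82,"tz": -0.2,"wx": 0,"wy": 0,"wz": -0.16,"claw": 0},
    {"tx": -0.76,"ty": -0.82,"tz": -0.2,"wx": 0,"wy": 0,"wz": -0.16,"claw": 0},
    {"tx": -0.76,"ty": -0.82,"tz": -0.2,"wx": 0,"wy": 0,"wz": -0.16,"claw": 0}
  ]
}}

```text
clock: 1.65
eef_pos: [325.4, 328.9, 292.6]
tool_rot: [-3.14, 0.003, 3.13]
force: [0.5, 0.1, -0.9]
width: 85.7
gripper_force: 0.0
```

{"method": "jog_arm", "body": {
  "plan": [
    {"tx": -0.45,"ty": -0.96,"tz": 0.06,"wx": 0,"wy": 0,"wz": -0.03,"claw": 0},
    {"tx": -0.45,"ty": -0.96,"tz": 0.06,"wx": 0,"wy": 0,"wz": -0.03,"claw": 0},
    {"tx": -0.45,"ty": -0.96,"tz": 0.06,"wx": 0,"wy": 0,"wz": -0.03,"claw": 0},
    {"tx": -0.45,"ty": -0.96,"tz": 0.06,"wx": 0,"wy": 0,"wz": -0.03,"claw": 0},
    {"tx": -0.45,"ty": -0.96,"tz": 0.06,"wx": 0,"wy": 0,"wz": -0.03,"claw": 0},
    {"tx": -0.45,"ty": -0.96,"tz": 0.06,"wx": 0,"wy": 0,"wz": -0.03,"claw": 0},
    {"tx": -0.45,"ty": -0.96,"tz": 0.06,"wx": 0,"wy": 0,"wz": -0.03,"claw": 0},
    {"tx": -0.45,"ty": -0.96,"tz": 0.06,"wx": 0,"wy": 0,"wz": -0.03,"claw": 0},
    {"tx": -0.45,"ty": -0.96,"tz": 0.06,"wx": 0,"wy": 0,"wz": -0.03,"claw": 0}
  ]
}}

```text
clock: 2.55
eef_pos: [456.2, 46.9, 273.2]
tool_rot: [3.141, -0.0, -3.096]
force: [-0.4, 0.7, 0.4]
width: 85.3
gripper_force: 0.0
```

```bash
python3 - <<'E'
from h import *
s=ctrl.read_state(); p=ctrl.get_image('wrist'); T=cam(p,s); save(p,'w1.png')
print(s['eef_pos'],s['tool_rot'],s['qpos'].round(2))
for t in ['bracket','nut','bolt_head']:
    for r in ctrl.trace(p,t)[:1]:
        P,_=pts(p,r['pixels'],T)
        print(t,r['score'],r['extent'],np.median(P,0).round(1),np.percentile(P,[2,98],axis=0).round().tolist())
        if t=='bracket':
            b=P[(P[:,2]>4)&(P[:,2]<16)]; print(cv2.minAreaRect(b[:,:2].astype(np.float32)))
            for q in (P[(P[:,2]>90)&(P[:,0]<470)],P[(P[:,2]>90)&(P[:,0]>470)]): print('plate',q.mean(0).round(1),np.percentile(q,[3,97],axis=0).round(1).tolist(),cv2.minAreaRect(q[:,:2].astype(np.float32)))
        if t=='bolt_head':
            # top-surface profile: z vs y -> faces
            q=P[(P[:,2]>78)]
            for y in np.arange(20,62,2):
                k=q[abs(q[:,1]-y)<1]; 
                if len(k)>3: print(y,len(k),np.median(k[:,2]).round(1))
E
```

```text
[456.23187423  46.86184534 273.18665097] [ 3.14079375e+00 -3.82881476e-04 -3.09585194e+00] [-0.27  0.3   0.14  1.97 -0.05  0.87  1.51]
nut 0.79 [271.6, 173.8, 31.2, 15.8] [446.4  41.   92.5] [[443.0, 28.0, 80.0], [452.0, 54.0, 104.0]]
bolt_head 0.84 [270.9, 210.9, 27.2, 27.8] [481.8  42.7  91.7] [[469.0, 30.0, 77.0], [494.0, 55.0, 94.0]]
30 43 84.1
32 49 87.0
34 57 89.8
36 62 92.6
38 59 93.2
40 53 93.2
42 52 92.8
44 55 93.0
46 63 92.9
48 65 92.8
50 59 91.5
52 52 88.6
54 49 84.6
56 21 81.6
```

View pics/w1.png

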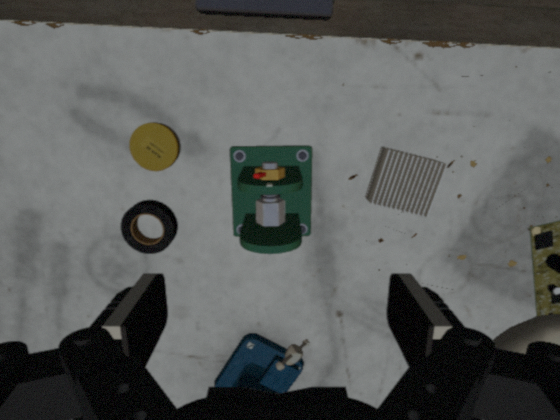

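```bash
cat >> h.py <<'E'
from scipy.optimize import least_squares
def head_fit(P,yaw=0.03):
    # P world pts of head; hexagon profile fit in plane across the axis -> y,z offset, angle
    e=np.array([-np.sin(yaw),np.cos(yaw),0]); y=P@e; z=P[:,2]
    def res(v):
        c,h,a=v; d=np.c_[y-c,z-h]
        # local +z dir leans to -y by a
        ang=np.arange(6)*np.pi/3 ; n=np.c_[np.cos(ang+a),np.sin(ang+a)]
        return (d@n.T).max(1)-12
    return [least_squares(res,[np.median(y),80,a0],loss='soft_l1',f_scale=.7) for a0 in (.4,.5,.6)]
def red(p,T,lo=60,box=None):
    hsv=cv2.cvtColor(p['img'],cv2.COLOR_RGB2HSV); m=((hsv[...,0]<6)|(hsv[...,0]>174))&(hsv[...,1]>150)&(hsv[...,2]>lo)
    P,uv=pts(p,m,T); k=(P[:,2]>60)&(P[:,2]<112)&(abs(P[:,0]-450)<30)&(abs(P[:,1]-40)<45); return P[k],uv[k]
E
python3 - <<'E'
from h import *
s=ctrl.read_state(); p=ctrl.get_image('wrist'); T=cam(p,s)
hsv=cv2.cvtColor(p['img'],cv2.COLOR_RGB2HSV); g=(hsv[...,0]>60)&(hsv[...,0]<95)&(hsv[...,1]>90)
P,uv=pts(p,g,T); k=(abs(P[:,0]-482)<70)&(abs(P[:,1]-42)<60); P=P[k]
b=P[(P[:,2]>4)&(P[:,2]<16)]; print('base',cv2.minAreaRect(b[:,:2].astype(np.float32)),np.median(b[:,2]))
for q in (P[(P[:,2]>85)&(P[:,0]<475)],P[(P[:,2]>85)&(P[:,0]>485)]):
    print('plate',len(q),np.percentile(q,[3,50,97],axis=0).round(1).tolist(), np.polyfit(q[:,1],q[:,0],1))
H,_=pts(p,ctrl.trace(p,'bolt_head')[0]['pixels'],T)
H=H[(H[:,0]>473)&(H[:,0]<491)&(H[:,2]>70)]
for f in head_fit(H): print(f.x,f.cost)
for im,Tt in ((p,T),)+tuple((q,cam(q)) for q in (ctrl.get_image('side'),)):
    r,uv=red(im,Tt); print('red',len(r),np.median(r,0).round(1),r[np.argsort(r[:,1])[:6]].round(1).tolist(),uv.min(0),uv.max(0))
E
```

```text
base ((483.3658752441406, 42.59198760986328), (100.91275024414062, 86.95396423339844), 3.088831663131714) 11.036705085159838
plate 3423 [[437.4, -13.9, 94.2], [446.0, 38.5, 341.7], [460.7, 95.9, 361.9]] [-6.64858376e-02  4.49831488e+02]
plate 773 [[505.8, 19.9, 86.2], [508.0, 44.5, 102.4], [513.1, 69.2, 111.2]] [-5.18429756e-02  5.10852930e+02]
[27.90022674 80.96183803  0.48224766] 138.0765457243342
[27.90209106 80.96264405  0.48121959] 138.07448996849578
[27.90022674 80.96183803  0.48224765] 138.0765457243343
red 53 [446.8  31.  102.2] [[453.7, 24.7, 66.4], [454.1, 24.8, 69.3], [454.1, 25.1, 74.1], [454.0, 26.4, 78.9], [445.8, 27.5, 101.9], [448.5, 27.5, 101.3]] [252 173] [264 178]
red 12 [446.   30.1 100.2] [[452.8, 28.0, 91.9], [444.7, 28.1, 100.9], [453.0, 28.3, 88.0], [446.4, 28.3, 101.7], [452.8, 29.7, 95.1], [445.5, 30.0, 102.7]] [267 254] [270 257]
```

{"method": "jog_arm", "body": {
  "plan": [
    {"tx": -0.08,"ty": -0.13,"tz": 0.2,"wx": -0.15,"wy": 0,"wz": 0,"claw": 0},
    {"tx": -0.08,"ty": -0.13,"tz": 0.3,"wx": -0.31,"wy": 0,"wz": 0,"claw": 0},
    {"tx": -0.08,"ty": -0.13,"tz": 0.43,"wx": -0.31,"wy": 0,"wz": 0,"claw": 0},
    {"tx": -0.08,"ty": -0.13,"tz": 0.43,"wx": -0.31,"wy": 0,"wz": 0,"claw": 0},
    {"tx": -0.08,"ty": -0.13,"tz": 0.43,"wx": -0.31,"wy": 0,"wz": 0,"claw": 0},
    {"tx": -0.08,"ty": -0.13,"tz": 0.43,"wx": -0.31,"wy": 0,"wz": 0,"claw": 0},
    {"tx": -0.08,"ty": -0.13,"tz": 0.43,"wx": -0.31,"wy": 0,"wz": 0,"claw": 0}
  ]
}}

```text
clock: 3.6
eef_pos: [482.5, 9.6, 145.3]
tool_rot: [2.655, 0.001, -3.093]
force: [0.5, 0.1, 0.0]
width: 85.6
gripper_force: 0.0
```

```bash
cat > m.py <<'E'
from h import *
s=ctrl.read_state(); p=ctrl.get_image('wrist'); T=cam(p,s); save(p,'w2.png')
print(s['clock'],s['eef_pos'],s['tool_rot'],s['force'])
for r in ctrl.trace(p,'bolt_head')[:1]:
    H,_=pts(p,r['pixels'],T); print(r['score'],np.percentile(H,[2,50,98],axis=0).round(1).tolist())
    xm=np.median(H[:,0]); H=H[(abs(H[:,0]-xm)<9)&(H[:,2]>70)]
    f=head_fit(H,.053)[1]; c,h,a=f.x
    yc=(c+xm*np.sin(.053))/np.cos(.053); print('centre',xm,yc,h,a,f.cost/len(H))
    C=np.array([482.5,yc,h]); t=pose(s); print('head in tool',(t[:3,:3].T@(C-t[:3,3])).round(1))
r,uv=red(p,T); print('red',len(r),np.median(r,0).round(1) if len(r) else 0)
E
python3 m.py
```

```text
3.6 [482.47735688   9.64611947 145.29869545] [ 2.65514264e+00  1.43164668e-03 -3.09306667e+00] [0.47973593 0.13911461 0.03234824]
0.88 [[468.7, 28.9, 79.6], [481.3, 36.5, 91.3], [493.9, 49.9, 93.9]]
centre 481.30012770516043 42.25991964468803 80.94935028530564 0.5002697480929953 0.2921474492065955
head in tool [-1.5 -1.3 72.1]
red 84 [446.4  29.4 102.5]
```

View pics/w2.png

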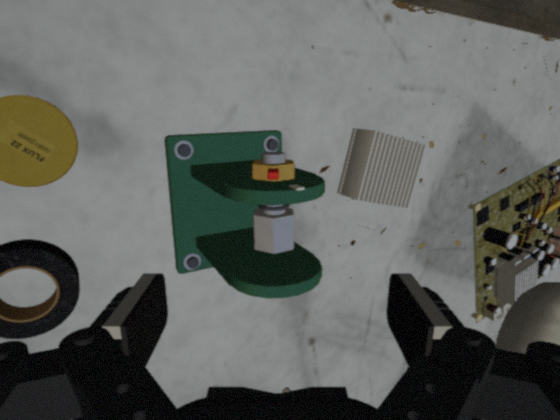

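{"method": "jog_arm", "body": {
  "plan": [
    {"tx": -0.003,"ty": -0.004,"tz": 0.1,"wx": -0.005,"wy": 0,"wz": 0,"claw": 0},
    {"tx": -0.003,"ty": -0.004,"tz": 0.17,"wx": -0.005,"wy": 0,"wz": 0,"claw": 0},
    {"tx": -0.003,"ty": -0.004,"tz": 0.24,"wx": -0.005,"wy": 0,"wz": 0,"claw": 0},
    {"tx": -0.003,"ty": -0.004,"tz": 0.31,"wx": -0.005,"wy": 0,"wz": 0,"claw": 0},
    {"tx": -0.003,"ty": -0.004,"tz": 0.31,"wx": -0.005,"wy": 0,"wz": 0,"claw": 0},
    {"tx": -0.003,"ty": -0.004,"tz": 0.31,"wx": -0.005,"wy": 0,"wz": 0,"claw": 0},
    {"tx": -0.003,"ty": -0.004,"tz": 0.31,"wx": -0.005,"wy": 0,"wz": 0,"claw": 0}
  ]
}}

```text
clock: 4.4
eef_pos: [482.0, 50.4, 62.7]
tool_rot: [2.648, 0.002, -3.095]
force: [0.0, 0.5, -0.5]
width: 85.0
gripper_force: 0.0
```

```bash
sed -i 's/w2.png/w3.png/' m.py; python3 m.py
```

```text
4.4 [481.99590817  50.43115034  62.71491897] [ 2.64816055e+00  2.39078667e-03 -3.09514775e+00] [ 0.02007072  0.49645623 -0.54102185]
0.64 [[473.0, 28.9, 81.9], [482.4, 36.2, 92.0], [494.3, 49.1, 93.9]]
centre 482.39758621884994 42.422465487275616 81.01946840817367 0.47828276035362555 0.15751623211275048
head in tool [ -0.2   1.6 -19.9]
red 445 [445.8  30.1 101.8]
```

View pics/w3.png

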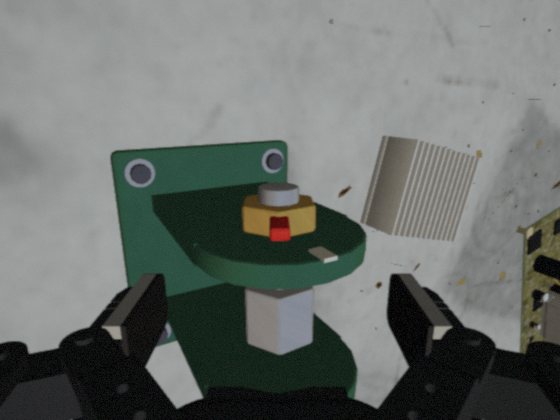

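{"method": "jog_arm", "body": {
  "plan": [
    {"tx": 0,"ty": 0.003,"tz": 0,"wx": 0,"wy": 0,"wz": 0,"claw": 1},
    {"tx": 0,"ty": 0.003,"tz": 0,"wx": 0,"wy": 0,"wz": 0,"claw": 1},
    {"tx": 0,"ty": 0.003,"tz": 0,"wx": 0,"wy": 0,"wz": 0,"claw": 1},
    {"tx": 0,"ty": 0.003,"tz": 0,"wx": 0,"wy": 0,"wz": 0,"claw": 1},
    {"tx": 0,"ty": 0.003,"tz": 0,"wx": 0,"wy": 0,"wz": 0,"claw": 1},
    {"tx": 0,"ty": 0.003,"tz": 0,"wx": 0,"wy": 0,"wz": 0,"claw": 1}
  ]
}}

```text
clock: 5.1
eef_pos: [481.0, 51.5, 62.4]
tool_rot: [2.646, 0.0, -3.096]
force: [-0.3, -1.4, 5.1]
width: 22.5
gripper_force: 59.0
```

```bash
sed -i 's/w3.png/w4.png/' m.py; python3 m.py; python3 -c "
from h import *
s=ctrl.read_state();print(s['width'],s['gripper_force'],s['force'],s['torque'])"
```

```text
5.1 [480.99256753  51.50198189  62.36138513] [ 2.64612699e+00  8.33509287e-05 -3.09571753e+00] [-0.25193989 -1.43192645  5.08932913]
0.72 [[473.0, 29.0, 82.1], [482.4, 36.3, 92.1], [494.6, 48.6, 93.9]]
centre 482.4426126336841 42.3998855295065 81.00820652272012 0.4896730739599159 0.1364374054827424
head in tool [ -1.1   0.8 -20.8]
red 448 [445.8  30.  101.7]
23.36330478628705 58.99015454342589 [-1.19301621 -1.9980584   5.07200165] [-0.1432299   0.17286875  0.09074457]
```

View pics/w4.png

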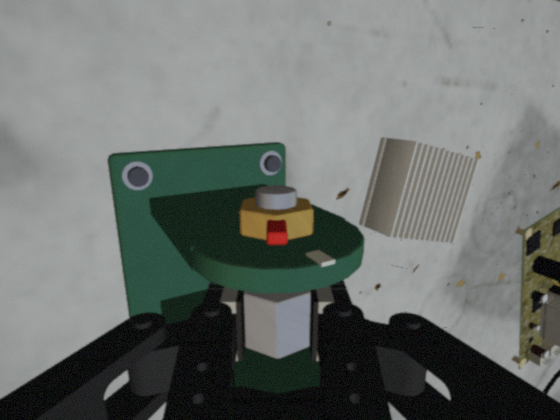

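{"method": "jog_arm", "body": {
  "plan": [
    {"tx": 0,"ty": -0.005,"tz": 0,"wx": 0.078,"wy": 0,"wz": 0,"claw": 1},
    {"tx": 0,"ty": -0.013,"tz": -0.002,"wx": 0.156,"wy": 0,"wz": 0,"claw": 1},
    {"tx": 0,"ty": -0.021,"tz": -0.004,"wx": 0.234,"wy": 0,"wz": 0,"claw": 1},
    {"tx": 0,"ty": -0.029,"tz": -0.0075,"wx": 0.312,"wy": 0,"wz": 0,"claw": 1},
    {"tx": 0,"ty": -0.029,"tz": -0.0075,"wx": 0.312,"wy": 0,"wz": 0,"claw": 1},
    {"tx": 0,"ty": -0.029,"tz": -0.0075,"wx": 0.312,"wy": 0,"wz": 0,"claw": 1},
    {"tx": 0,"ty": -0.029,"tz": -0.0075,"wx": 0.312,"wy": 0,"wz": 0,"claw": 1}
  ]
}}

```text
clock: 5.9
eef_pos: [481.1, 42.0, 60.3]
tool_rot: [3.139, 0.0, -3.095]
force: [-1.8, -3.8, 8.0]
width: 23.1
gripper_force: 68.3
```

```bash
sed -i 's/w4.png/w5.png/' m.py; cat >> m.py <<'E'
print(s['width'],s['gripper_force'],s['torque'])
if len(r)>20:
    # pointer angle in bracket frame about the axis at (446, yc-36.5*sin.053, 81)
    e=np.array([-np.sin(.053),np.cos(.053),0]); q=r[(r[:,2]>98)]
    print('tip',(q-np.array([482.5,42.4,0])).dot(e).mean().round(2),q[:,2].mean(), uv[:,0].mean())
    hsv=cv2.cvtColor(p['img'],cv2.COLOR_RGB2HSV); m=(hsv[...,1]<60)&(hsv[...,2]>140)
    M,mu=pts(p,m,T); k=(abs(M[:,0]-455)<15)&(abs(M[:,1]-41)<20)&(M[:,2]>100)&(M[:,2]<115)
    print('mark',k.sum(),M[k].mean(0),(M[k]-np.array([482.5,42.4,0])).dot(e).mean(),mu[k].mean(0))
E
python3 m.py
```

```text
5.9 [481.09114658  41.97525114  60.28191704] [ 3.13886633e+00  1.70957424e-05 -3.09479628e+00] [-1.83993668 -3.81141942  7.99468527]
0.55 [[472.8, 31.5, 87.8], [482.3, 42.3, 91.5], [494.1, 53.2, 94.9]]
centre 482.27435788706805 42.345220874131044 80.9828026671629 0.00014882290959628323 0.15039616376440507
head in tool [ -1.4   0.4 -20.7]
red 436 [445.3  40.3 104.8]
23.084769202996366 68.27340588206425 [-0.53438174  0.40830208  0.14136753]
tip -0.08 104.07408087887546 276.02522935779814
mark 53 [452.9717105   40.8625552  111.59438667] 0.028980803583202853 [276.54716981 268.81132075]
```

View pics/w5.png

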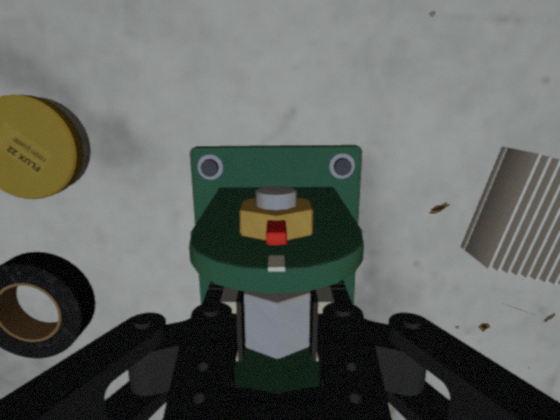

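The pointer (276, 232) lines up with the white mark (276, 264). The fitted head angle is about 0 and the grip holds at 68 N with low wrist force.

```bash
python3 -c "
from cell import ctrl
print(ctrl.finish_job())"
```

```text
the job is handed in; nothing more can be done
None
```

The bolt is turned back so the red pointer stands at the white mark (fitted head angle about 0.00 rad, pointer tip within about 0.1 mm of the mark), the fingers are still gripping the head, and the job was handed in at about 6 s.

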